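# Uncap a pump housing and hold it in the corner gauge

## Robot

A 7-joint arm with a two-finger parallel gripper is mounted at the origin on the work surface. World frame = base frame: x ahead of the robot, y to its left, z up, the work surface at z = 0. Lengths are in mm, angles in rad, forces in N, time in s.
With the tool pointing down it reaches from about 400 to 900 mm from the base axis. Payload 5.5 kg.
Tool frame: the origin (TCP) lies midway between the tips of the shut fingers; the grasp point (between the pads) lies 19 mm behind it; z points along the fingers, y is the direction in which the jaws open and shut (so a half turn about z gives the same grasp; the last joint's range is limited). The gripper opens to 85 mm and grips with 20 to 120 N. Pads are 22 mm wide; open, the fingers measure 114 mm over their backs; the gripper's body (76 mm by 85 mm) begins 54 mm behind the grasp point. The pads swing forward as they close: fully open they stand 13 mm farther back than shut.
Start: joints at [1.47, 0.501, -0.427, 1.55, 0.221, 1.138, -0.21], TCP at [231.321, -607.446, 231.31] pointing down, gripper open.
Joint ranges: [-2.88, 2.88], [-0.31, 2.03], [-1.54, 1.56], [0.2, 2.42], [-1.41, 4.55], [0.19, 2.02], [-2.57, 2.57]. Speed limits (rad/s): [2.57, 2.57, 3.14, 3.14, 3.14, 3.14, 3.14].

## Interface

Orientations are given as a rotation vector (axis times angle).
In Python, from workcell import get_obs, camera, camera_info, finish_job gives the robot as it stands.
- The arm moves only by the tool servo_tool, never from a script. Its argument "increments" is a list of rows, each a list of 3 entries, a list of its own where there are three numbers: the shift along the tool's x, y, z in mm, then the turn, a rotation vector about the tool's x, y, z in degrees, then the finger opening in mm, from 0 to 85.4. A call has 1 to 20 rows; each row is the pose to reach, as a shift and turn from the pose commanded when the call began, along the tool's axes at that moment; what a row does not reach only later rows make up. A row lasts 1/8 s, in which the tool goes at most 62.5 mm and 10.7 degrees, less where a joint would pass 70% of its speed; a pose out of reach is approached as far as the arm can. A call with a gripper value outside its range is refused whole. The fingers move at their own pace and stop on an object; "grip_force" is the grip in N (left out, the last holds). Time passes only in rows, so rows that repeat a pose let the fingers close. It gives the time, the measured TCP pose, the force and the opening at its end, in the units of the state.
- get_obs(): the state, without advancing time (a new reading comes with each control period).
- camera(name): name is "scene" or "side" or "wrist"; returns the picture (420x560x3 uint8, blue, green, red); there is no depth.
- camera_info(name): a dict with "fovy" (degrees; the focal length in pixels is half the picture's height over the tangent of half this angle, whatever the lens; pixels are square), "cx", "cy" (the principal point, pixels), "rvec" (rotation vector, rad) and "tvec" (3), from world to camera coordinates, as OpenCV has them; the wrist camera has in their place "T_tool_cam" (4x4, takes a point from camera to tool coordinates, whose origin is the TCP and whose axes are the flange's). Camera axes: x right, y down, z forward; pixel columns grow to the right and rows downward; lengths in mm; the calibration is good to about 2 mm. A picture is of the moment at which its call begins: read the wrist's pose just before it. camera_info takes no time and is no camera call.
- finish_job(): hands the job in, once; it reports no verdict.
The state is a dict: "time_s": time; "joint_positions": joint angles; "joint_vel": joint speeds; "joint_efforts": joint torques, N m; "eef_pos": TCP position; "ee_rot": TCP orientation; "ft_force": force on the tool from outside, world axes, zero at the start; "wrist_torque": the same for the moment, N m; "grip_width": finger opening in mm.
Only numpy, scipy, OpenCV 4.12 (cv2) and the standard library are available. Lean on these libraries where they do the work, as an engineer would, in place of code of your own. Each camera call takes 0.05 s, during which the arm holds its last target.

## Task

A returned pump housing has to be sized on the parts counter's corner gauge. First take the loose black cap off the housing's spigot and leave it lying flat in the white tray; then stand the housing upright on the gauge plate and press it firmly into the corner, its long side flush against the long fence and its end against the short fence, touching both at once. Finish while still holding it pressed there (do not let go), and leave the carton, the can and the tape roll where they are.

Things in the scene. Friction and masses are not known exactly. Their poses are not given: they have to be found in the camera images.
- housing: Aluminium pump housing, loose, about 0.4 to 0.65 kg: a block 80 (x) by 60 (y) by 40 (z) mm with a round spigot, 40 mm in diameter and 30 mm tall, upright in the middle of its top (spigot from 40 to 70 mm above the underside). Origin: centre of the underside; x along the long side, z up. It is the same either way round. The spigot is the natural grip (it stays above the fences); the cap covers it at the start. Stands on the counter at the start.
- cap: Loose black plastic cap, 30 g: an upside-down cup 54 mm in outer diameter, 24 mm tall, roof 4 mm, inner diameter 45 mm. Origin: centre of its open lower rim; z up through the roof. At the start it sits over the spigot, roof resting on the spigot's top, its rim 50 mm above the housing's underside (10 mm above the block), and lifts straight off.
- cap_mid (a point): Middle of the cap, on its axis 12 mm above its open rim.
- tray: White plastic tray fixed to the counter, open on top, 130 by 130 mm outside, 22 mm tall, walls and floor about 4 mm thick. Origin: centre of the underside; x and y along its sides.
- gauge: Corner gauge, fixed to the counter: a dark steel plate 170 (x) by 140 (y) by 6 mm with two low steel fences on it, 25 mm tall above the plate, at right angles, all ground smooth and lightly oiled (friction about 0.2). Origin: centre of the plate's underside, axes along its sides, z up. The inner face of the short fence is at x = +60 mm, that of the long fence at y = +50 mm. The housing seated with its long side on the long fence has its centre at x = +20, y = +20 mm.
- corner (a point): Inner corner of the gauge, where the two fences meet at the top of the plate (x = +60, y = +50, z = +6 mm in the gauge's frame); axes as the gauge's.
- long_fence: The long fence, 135 mm along the gauge's x, 16 mm thick, on the +y side of the plate; same origin and axes as the gauge; rigid.
- short_fence: The short fence, 105 mm along the gauge's y, 16 mm thick, on the +x side of the plate; same origin and axes as the gauge; rigid.
- carton: Bystander: cardboard box 90 by 70 by 60 mm, loose, beyond the work; origin centre of underside.
- can: Bystander: upright can 54 mm in diameter, 120 mm tall, loose, beyond the work; origin centre of underside.
- tape: Bystander: roll of clear tape lying flat, 90 mm in diameter, 25 mm tall, loose, beyond the work; origin centre of underside.
Not all that is in view belongs to the job. What is meant by the housing is not green, and is the larger of those in its own colour.

How it is judged (in metres and radians):
On the way:
1. the cap is off the housing, lying flat in the tray and let go (x of cap_mid in the frame of tray between -0.04 and 0.04 m and y of cap_mid in the frame of tray between -0.04 and 0.04 m and z of cap_mid in the frame of tray below 0.025 m and contact force between cap and the fingers below 0.05 N and linear speed of cap below 0.03 m/s), for 0.2 s.
At the end, for the whole second after the job is handed in: Fingers still on the housing (over 2 N); it presses each fence with over 2 N all through the last second, upright within 0.05 rad, underside within 4 mm of the plate, parallel to the long fence within 0.04 rad, centre within 4 mm of seated, still; the cap lies flat in the tray (contact force between housing and long_fence above 2 N and contact force between housing and short_fence above 2 N and contact force between housing and the fingers above 2 N and angle between the x axis of housing and the x axis of gauge, either way round below 0.04 rad and angle between housing's own z axis and vertical below 0.05 rad and x of housing in the frame of gauge between 0.016 and 0.024 m and y of housing in the frame of gauge between 0.016 and 0.024 m and z of housing in the frame of gauge below 0.01 m and linear speed of housing below 0.02 m/s and x of cap_mid in the frame of tray between -0.04 and 0.04 m and y of cap_mid in the frame of tray between -0.04 and 0.04 m and z of cap_mid in the frame of tray below 0.025 m); the arm keeps its last pose, push and grip.
It fails at once if the carton, the can or the tape roll is moved by more than 25 mm (distance of any of carton, can, tape from where it was at the start of the episode above 0.025 m).
It also fails if it takes over 72 s, if anything falls off the work surface, if the arm or the gripper's body presses on something with over 40 N, if the wrist force passes 120 N, or if a joint passes its speed limit or range.

## Working session

There is one attempt and no reset: what is moved stays moved. The work goes in short steps, Python scripts to look and compute and a tool call to move; the robot and the scene stay as the last step left them, time stands still between calls to the robot, and variables do not carry over. Pictures are saved under pics/ and viewed, and the job is handed in when it is done.

Besides the shell and the picture viewer there is one more tool, called after "Emit:" as name(argument=value, ...) on one line, values as JSON. servo_tool: Moves the arm, as the interface text tells. Its arguments: {"type":"object","properties":{"increments":{"type":"array"},"grip_force":{"type":"number"}},"required":["increments"]}

```bash
mkdir -p pics; ls; python3 - <<'E'
from workcell import *
import cv2
print(get_obs())
for n in ["scene","side","wrist"]:
    print(n,camera_info(n)); cv2.imwrite(f"pics/{n}0.png",camera(n))
E
```

```text
pics
{'time_s': 0.0, 'joint_positions': array([ 1.47020338,  0.50184339, -0.4267807 ,  1.55148702,  0.22083279,
        1.13826048, -0.21032475]), 'joint_vel': array([ 0.00168312,  0.00173737, -0.00186687, -0.00152036,  0.00080435,
        0.00176942, -0.00047908]), 'joint_efforts': array([-3.28908063e-04, -5.69509327e+01, -5.81684455e+00, -2.80932623e+01,
        1.03520625e-02,  1.19099903e-02,  9.28780082e-06]), 'eef_pos': array([ 230.98153359, -606.8281194 ,  230.24579907]), 'ee_rot': array([-3.08787371e+00, -5.68018078e-01,  4.95627746e-04]), 'ft_force': array([ 0.75749456, -0.6709329 ,  0.07669393]), 'wrist_torque': array([-0.00565155, -0.04861419,  0.01506535]), 'grip_width': 85.89639641626188}
scene {'fovy': 45.674718603362024, 'cx': 276.8191440746937, 'cy': 204.77225309109033, 'rvec': array([ 1.47980371,  1.87055417, -0.9669671 ]), 'tvec': array([ 167.51437811, -281.51350032, 1662.55462366])}
side {'fovy': 56.79671449901692, 'cx': 281.2836562734393, 'cy': 209.378105721254, 'rvec': array([ 2.03446942, -0.63914734,  0.38560847]), 'tvec': array([-530.48760897,  262.58307195,  606.55129047])}
wrist {'fovy': 64.6020986770535, 'cx': 279.5358728968662, 'cy': 213.0011543006843, 'T_tool_cam': array([[-1.19371295e-03, -9.46451151e-01, -3.22844844e-01,
         8.33813325e+01],
       [ 9.99999137e-01, -9.52924096e-04, -9.03888726e-04,
        -1.46473492e+00],
       [ 5.47839894e-04, -3.22845645e-01,  9.46451472e-01,
        -1.42736053e+02],
       [ 0.00000000e+00,  0.00000000e+00,  0.00000000e+00,
         1.00000000e+00]])}
```

View pics/scene0.png

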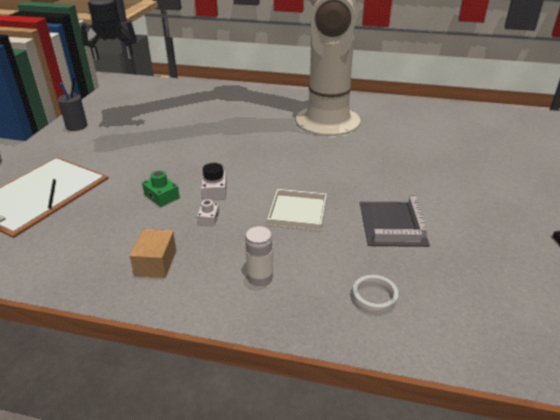

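View pics/side0.png

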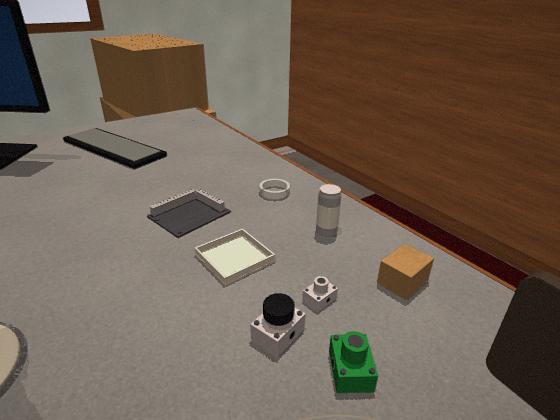

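View pics/wrist0.png

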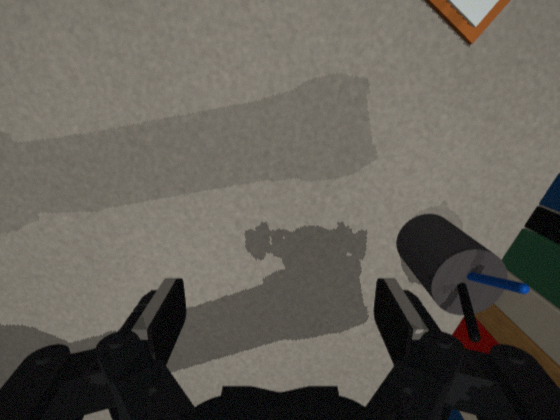

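The picture shows three spigot blocks. In the side view they are a green one at (353,360), a small silver one at (320,293), and a large silver one with a black cap at (278,325). The large silver one fits: it isn't green and it's the larger of the silver pair. I'll confirm it in an enlarged crop.

```bash
cat > h.py <<'E'
import numpy as np, cv2
from scipy.spatial.transform import Rotation as R
from workcell import *
def cam(n,obs=None):
    i=camera_info(n); f=210/np.tan(np.radians(i["fovy"])/2)
    K=np.array([[f,0,i["cx"]],[0,f,i["cy"]],[0,0,1]])
    if n=="wrist":
        o=obs or get_obs(); T=np.eye(4); T[:3,:3]=R.from_rotvec(o["ee_rot"]).as_matrix(); T[:3,3]=o["eef_pos"]
        W=T@i["T_tool_cam"]; return K,W[:3,:3],W[:3,3]
    Rm=R.from_rotvec(i["rvec"]).as_matrix(); return K,Rm.T,-Rm.T@i["tvec"]
def plane(c,px,z):
    K,Rw,C=c; px=np.atleast_2d(np.asarray(px,float))
    d=np.c_[px,np.ones(len(px))]@np.linalg.inv(K).T@Rw.T
    return C+d*((z-C[2])/d[:,2])[:,None]
def proj(c,P):
    K,Rw,C=c; q=(np.atleast_2d(P)-C)@Rw@K.T; return q[:,:2]/q[:,2:]
E
python3 - <<'E'
import cv2,numpy as np
a=cv2.imread("pics/scene0.png");b=cv2.imread("pics/side0.png")
def up(im,x,y,w,h,W=400,H=300): return cv2.resize(im[y:y+h,x:x+w],(W,H),interpolation=cv2.INTER_CUBIC)
cv2.imwrite("pics/crop1.png",np.vstack([np.hstack([up(a,140,150,100,75),up(b,235,270,160,120)]),np.hstack([up(a,345,180,100,75),up(b,140,170,120,90)])]))
E
```

```text
(no output)
```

View pics/crop1.png

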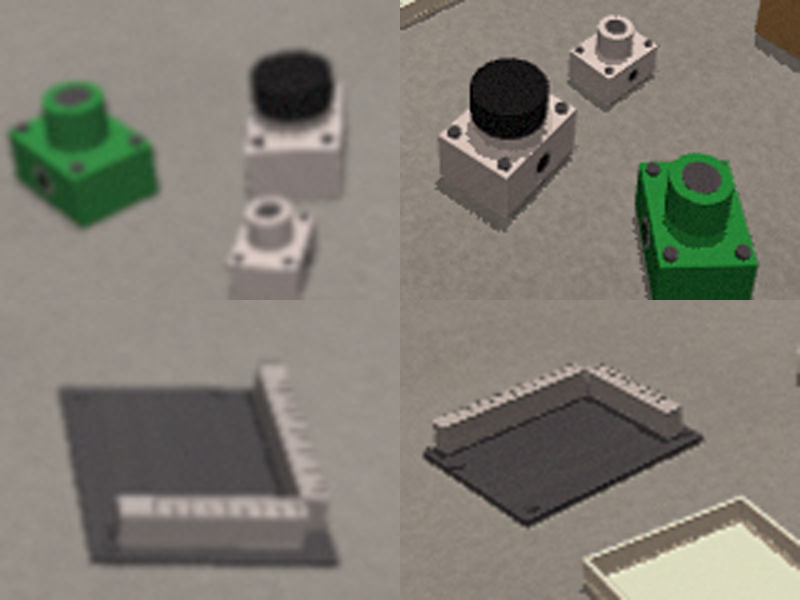

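```bash
python3 - <<'E'
from h import *
np.set_printoptions(precision=1,suppress=True)
a=cv2.imread("pics/scene0.png");b=cv2.imread("pics/side0.png")
S,D=cam("scene"),cam("side"); print("cams",S[2],D[2])
print("gauge scene",plane(S,[(360.5,202),(367.5,245),(429.5,245.5)],6))
print("gauge side",plane(D,[(148.1,216.5),(178.1,236.9),(230.6,211.1)],6))
# cap: black mask
for n,im,c,(x0,y0,x1,y1) in [("scene",a,S,(198,158,230,190)),("side",b,D,(255,285,300,330))]:
    m=np.zeros(im.shape[:2],np.uint8); m[y0:y1,x0:x1]=(im[y0:y1,x0:x1].max(2)<45)*255
    n_,l,st,ce=cv2.connectedComponentsWithStats(m); k=1+st[1:,4].argmax(); print(n,st[k],ce[k],"cap mid~",plane(c,ce[k],62))
# tray
for n,im,c,(x0,y0,x1,y1) in [("scene",a,S,(250,180,340,240)),("side",b,D,(185,225,285,290))]:
    hsv=cv2.cvtColor(im,cv2.COLOR_BGR2HSV)
    m=np.zeros(im.shape[:2],np.uint8); m[y0:y1,x0:x1]=(im[y0:y1,x0:x1].min(2)>150)*255
    n_,l,st,ce=cv2.connectedComponentsWithStats(m); k=1+st[1:,4].argmax(); print(n,st[k])
    q=cv2.approxPolyDP(cv2.findContours((l==k).astype(np.uint8),0,2)[0][0],6,True)[:,0]; print(q, plane(c,q,4), plane(c,q,4).mean(0))
# housing silver
im=b;m=np.zeros(im.shape[:2],np.uint8); m[295:360,245:310]=1
E
```

```text
cams [1511.   196.4  741.5] [ 200.8 -617.1  545.1]
gauge scene [[455.8 156.4   6. ]
 [621.5 188.9   6. ]
 [591.6 325.5   6. ]]
gauge side [[423.4 277.6   6. ]
 [451.2 147.1   6. ]
 [614.2 182.5   6. ]]
scene [204 164  19  16 255] [212.6 171.5] cap mid~ [[ 484.8 -225.9   62. ]]
side [263 294  31  32 827] [277.9 309.1] cap mid~ [[ 480.7 -227.9   62. ]]
scene [ 267  188   60   37 1387]
[[276 190]
 [268 219]
 [321 223]
 [326 193]
 [319 193]
 [323 200]
 [279 195]
 [270 218]
 [277 191]
 [295 190]] [[447.8 -66.8   4. ]
 [575.3 -56.1   4. ]
 [562.   72.4   4. ]
 [432.2  64.2   4. ]
 [436.3  46.3   4. ]
 [465.5  61.7   4. ]
 [468.7 -53.7   4. ]
 [570.3 -52.3   4. ]
 [451.8 -63.2   4. ]
 [436.6 -17.8   4. ]] [484.6  -6.5   4. ]
side [ 195  229   80   49 1540]
[[274 254]
 [243 229]
 [195 247]
 [224 277]] [[605.3 -35.6   4. ]
 [599.1  92.2   4. ]
 [468.4  89.5   4. ]
 [473.8 -41.8   4. ]] [536.7  26.1   4. ]
```

```bash
cat >> h.py <<'E'
def to(pos,yawx=None,obs=None):
    "shift in tool axes, mm, to world TCP pos; yawx = wanted world heading of tool x (deg); tool z down"
    o=obs or get_obs(); A=R.from_rotvec(o["ee_rot"])
    s=A.inv().apply(np.asarray(pos,float)-o["eef_pos"])
    x=A.apply([1,0,0]); h=np.degrees(np.arctan2(x[1],x[0]))
    if yawx is None: yawx=h
    c,sn=np.cos(np.radians(yawx)),np.sin(np.radians(yawx))
    B=R.from_matrix(np.array([[c,sn,0],[sn,-c,0],[0,0,-1]]))
    print("heading",round(h,1),"pos",o["eef_pos"].round(1),"shift",s.round(1),"turn",np.degrees((A.inv()*B).as_rotvec()).round(2),"grip",round(o["grip_width"],1),"ft",o["ft_force"].round(1),"t",round(o["time_s"],2))
E
python3 - <<'E'
from h import *
to([483,-227,230]); to([440,-227,260])
E
```

```text
heading 20.8 pos [ 231.1 -607.   230.5] shift [ 370.6 -265.4    0.9] turn [-0.09 -0.    0.  ] grip 85.5 ft [-0.6  0.8  0.3] t 0.15
heading 20.8 pos [ 231.1 -607.   230.5] shift [ 330.5 -280.8  -29.1] turn [-0.09 -0.    0.  ] grip 85.5 ft [-0.6  0.8  0.3] t 0.15
```

Emit:
servo_tool(increments=[[[40, -34, -4], [0, 0, 0], 85], [[85, -72, -8], [0, 0, 0], 85], [[130, -110, -12], [0, 0, 0], 85], [[175, -148, -16], [0, 0, 0], 85], [[220, -187, -20], [0, 0, 0], 85], [[265, -225, -24], [0, 0, 0], 85], [[305, -260, -27], [0, 0, 0], 85], [[330, -281, -29], [0, 0, 0], 85], [[330, -281, -29], [0, 0, 0], 85], [[330, -281, -29], [0, 0, 0], 85]])

```text
time_s: 1.4
eef_pos: [439.2, -228.1, 260.1]
ee_rot: [3.09, 0.568, -0.001]
ft_force: [-0.1, 0.8, -1.1]
grip_width: 85.0
```

```bash
python3 - <<'E'
from h import *
to([440,-227,260]); print(get_obs()["joint_positions"].round(2))
o=get_obs(); im=camera("wrist"); cv2.imwrite("pics/w1.png",im); np.save("w1.npy",np.r_[o["eef_pos"],o["ee_rot"]])
E
```

```text
heading 20.8 pos [ 439.2 -228.1  260.1] shift [ 1.1 -0.7  0.1] turn [0.   0.04 0.  ] grip 85.0 ft [-0.1  0.8 -1.1] t 1.4
[ 1.01  0.21 -0.66  1.89  0.15  1.09 -0.92]
```

View pics/w1.png

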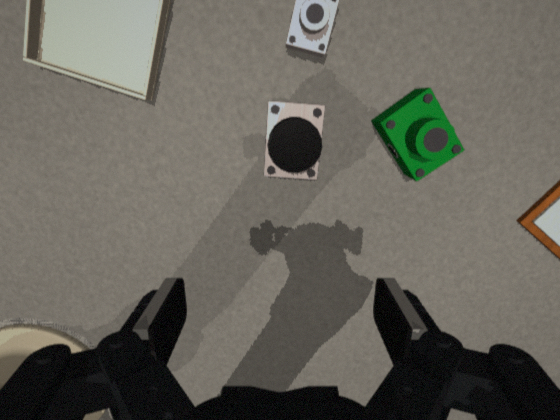

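The view shows the capped housing at (295,140). Its block corners are near (268,102), (325,104), (317,180) and (265,177). The small silver block is at (313,25), the green one at (418,135), and a tray corner at (155,102).

```bash
python3 - <<'E'
from h import *
np.set_printoptions(precision=1,suppress=True)
im=cv2.imread("pics/w1.png"); v=np.load("w1.npy"); o=dict(eef_pos=v[:3],ee_rot=v[3:]); c=cam("wrist",o)
m=np.zeros(im.shape[:2],np.uint8); m[105:185,255:335]=(im[105:185,255:335].max(2)<50)*255
n_,l,st,ce=cv2.connectedComponentsWithStats(m); k=1+st[1:,4].argmax()
ct=cv2.findContours((l==k).astype(np.uint8),0,1)[0][0]; print(st[k])
P=plane(c,ct[:,0],74)[:,:2]; (x,y),r=cv2.minEnclosingCircle(P.astype(np.float32)); print("cap",x,y,r)
# block: bright pixels
m=np.zeros(im.shape[:2],np.uint8); m[90:195,255:335]=(im[90:195,255:335].min(2)>125)*255
n_,l,st,ce=cv2.connectedComponentsWithStats(m); k=1+st[1:,4].argmax(); print(st[k])
p=np.argwhere(l==k)[:,::-1]; P=plane(c,p,40)[:,:2]; rc=cv2.minAreaRect(P.astype(np.float32)); print("block",rc)
# tray rim corner
cv2.imwrite("pics/c2.png",np.hstack([cv2.resize(im[85:195,240:350],(400,400),interpolation=2),cv2.resize(im[0:110,70:180],(400,400),interpolation=2)]))
E
```

```text
[ 268  118   54   54 2279]
cap 482.387939453125 -225.6787872314453 26.449459075927734
[ 264  101   61   78 1291]
block ((482.1438293457031, -225.281982421875), (78.95154571533203, 59.12800979614258), 16.278459548950195)
```

View pics/c2.png

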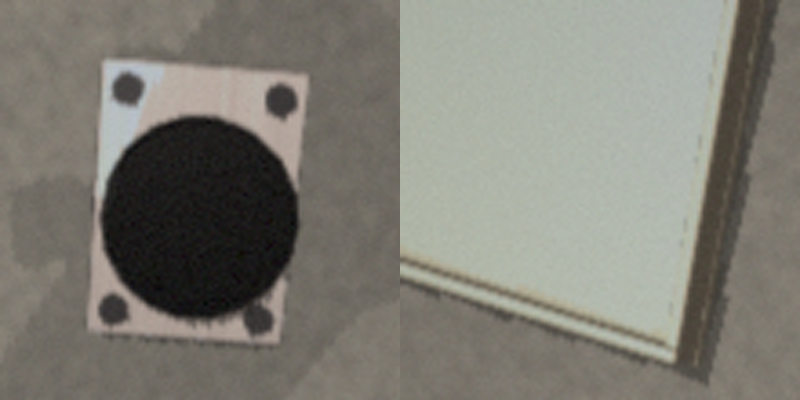

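```bash
python3 - <<'E'
from h import *
to([482.3,-225.5,49],16.3)
E
```

```text
heading 20.7 pos [ 439.  -228.5  260. ] shift [ 41.8  12.5 211. ] turn [-0.    0.05  4.45] grip 85.0 ft [-0.2 -0.8  0.3] t 1.45
```

Emit:
servo_tool(increments=[[[10, 3, 40], [0, 0, 1], 85], [[25, 8, 80], [0, 0, 2.5], 85], [[41, 13, 125], [0, 0, 4.5], 85], [[41, 13, 160], [0, 0, 4.5], 85], [[41, 13, 160], [0, 0, 4.5], 85]])

```text
time_s: 2.08
eef_pos: [479.6, -225.2, 97.4]
ee_rot: [-3.106, -0.443, 0.009]
ft_force: [0.4, -0.4, 0.3]
grip_width: 84.8
```

```bash
python3 - <<'E'
from h import *
to([482.3,-225.5,49],16.3);to([482.3,-225.5,49],16.3)
cv2.imwrite("pics/w2.png",camera("wrist"))
E
```

```text
heading 16.2 pos [ 479.6 -225.2   97.4] shift [ 2.8  1.3 48.4] turn [-0.27  0.3  -0.06] grip 84.8 ft [ 0.4 -0.4  0.3] t 2.08
heading 16.2 pos [ 479.6 -225.2   97.4] shift [ 2.8  1.3 48.4] turn [-0.27  0.3  -0.06] grip 84.8 ft [ 0.4 -0.4  0.3] t 2.08
```

View pics/w2.png

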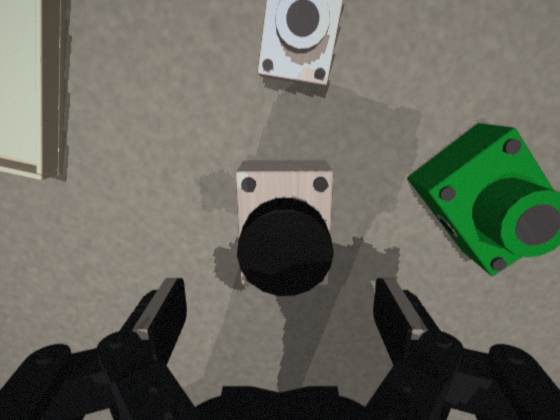

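The cap is centred at (285,247) between the fingers, whose middle is at x≈280, so I'll go down and grip it.

Emit:
servo_tool(increments=[[[2, 1, 25], [0, 0, 0], 85], [[2, 1, 48], [0, 0, 0], 85], [[2, 1, 48], [0, 0, 0], 85], [[2, 1, 48], [0, 0, 0], 70], [[2, 1, 48], [0, 0, 0], 60], [[2, 1, 48], [0, 0, 0], 45], [[2, 1, 48], [0, 0, 0], 45], [[2, 1, 48], [0, 0, 0], 45], [[2, 1, 48], [0, 0, 0], 45]], grip_force=30)

```text
time_s: 3.25
eef_pos: [485.7, -225.9, 53.8]
ee_rot: [3.108, 0.446, 0.002]
ft_force: [-1.5, 0.0, 7.4]
grip_width: 52.3
```

```bash
python3 - <<'E'
from h import *
to([482.3,-225.5,49],16.3)
cv2.imwrite("pics/w3.png",camera("wrist")); cv2.imwrite("pics/s3.png",cv2.resize(camera("side")[260:380,200:360],(800,600),interpolation=2)); 
to([482.3,-225.5,49],16.3)
E
```

```text
heading 16.3 pos [ 485.7 -225.9   53.8] shift [-3.2 -1.4  4.8] turn [ 0.11 -0.06  0.04] grip 52.3 ft [-1.5  0.   7.4] t 3.25
heading 16.3 pos [ 485.7 -225.9   53.8] shift [-3.2 -1.3  4.8] turn [ 0.11 -0.06  0.05] grip 52.4 ft [-0.6  0.1  7.3] t 3.35
```

View pics/w3.png

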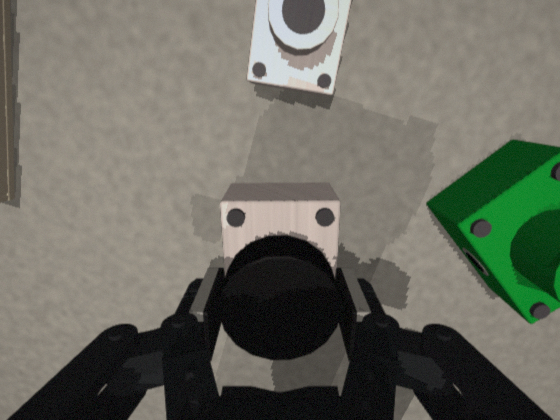

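View pics/s3.png

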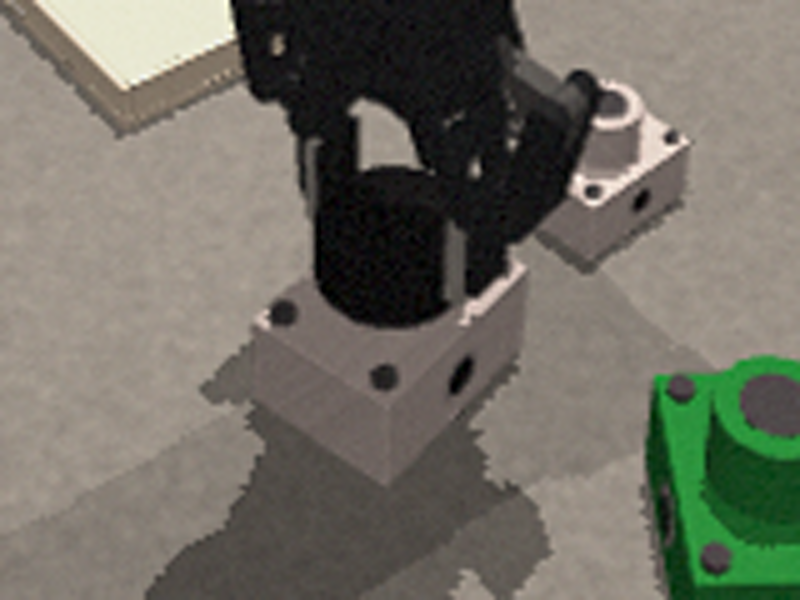

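Emit:
servo_tool(increments=[[[0, 0, -15], [0, 0, 0], 45], [[0, 0, -40], [0, 0, 0], 45], [[0, 0, -80], [0, 0, 0], 45], [[0, 0, -120], [0, 0, 0], 45], [[0, 0, -120], [0, 0, 0], 45], [[0, 0, -120], [0, 0, 0], 45]])

```text
time_s: 4.1
eef_pos: [484.5, -225.4, 172.6]
ee_rot: [3.109, 0.446, -0.0]
ft_force: [-0.1, 0.1, -0.4]
grip_width: 52.0
```

```bash
python3 - <<'E'
from h import *
to([482.3,-225.5,169],16.3)
im=camera("wrist"); cv2.imwrite("pics/w4.png",im); s=camera("side");cv2.imwrite("pics/s4.png",cv2.resize(s[200:380,180:420],(800,600),interpolation=2)); 
to([482.3,-225.5,169],16.3)
E
```

```text
heading 16.3 pos [ 484.5 -225.4  172.6] shift [-2.1 -0.5  3.6] turn [0.03 0.01 0.04] grip 52.0 ft [-0.1  0.1 -0.4] t 4.1
heading 16.3 pos [ 483.9 -225.1  171.4] shift [-1.6 -0.   2.4] turn [-0.08  0.09  0.05] grip 52.5 ft [-0.7 -0.4 -1. ] t 4.2
```

View pics/w4.png

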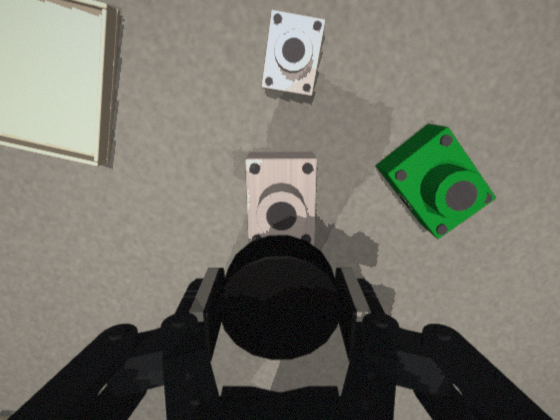

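View pics/s4.png

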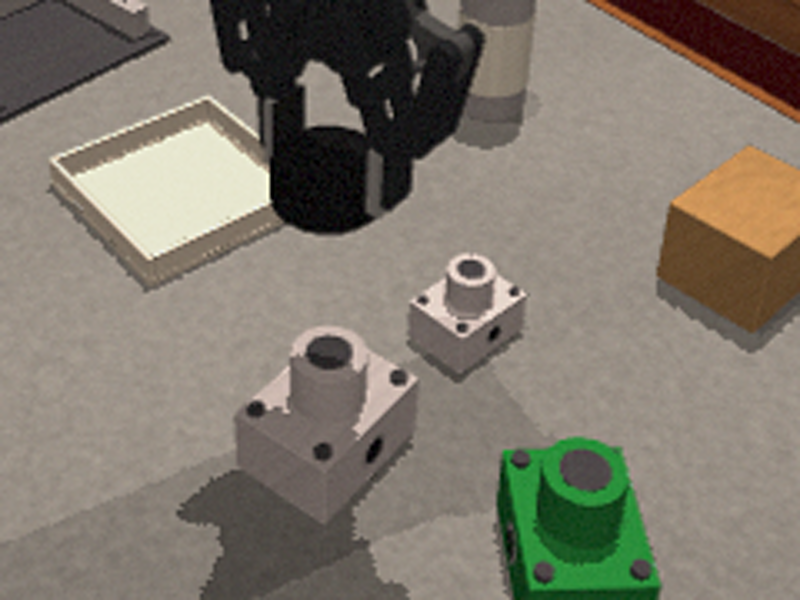

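The cap came off cleanly and is held level. The bare housing still stands where it was. Next I'll look at the tray.

Emit:
servo_tool(increments=[[[2, -45, -20], [0, 0, 0], 45], [[5, -95, -40], [0, 0, 0], 45], [[8, -145, -60], [0, 0, 0], 45], [[11, -195, -78], [0, 0, 0], 45], [[11, -231, -78], [0, 0, 0], 45], [[11, -231, -78], [0, 0, 0], 45], [[11, -231, -78], [0, 0, 0], 45], [[11, -231, -78], [0, 0, 0], 45]])

```text
time_s: 5.2
eef_pos: [430.4, -1.8, 249.8]
ee_rot: [-3.109, -0.443, 0.002]
ft_force: [0.1, 0.8, -0.0]
grip_width: 52.5
```

```bash
python3 - <<'E'
from h import *
to([510,5,50],12)
o=get_obs(); im=camera("wrist"); cv2.imwrite("pics/w5.png",im); np.save("w5.npy",np.r_[o["eef_pos"],o["ee_rot"]])
print(get_obs()["joint_positions"].round(2))
E
```

```text
heading 16.2 pos [430.4  -1.8 249.8] shift [ 78.5  15.9 199.7] turn [-0.05  0.05  4.23] grip 52.5 ft [ 0.1  0.8 -0. ] t 5.2
[ 0.72  0.1  -0.81  2.04  0.08  1.04 -1.42]
```

View pics/w5.png

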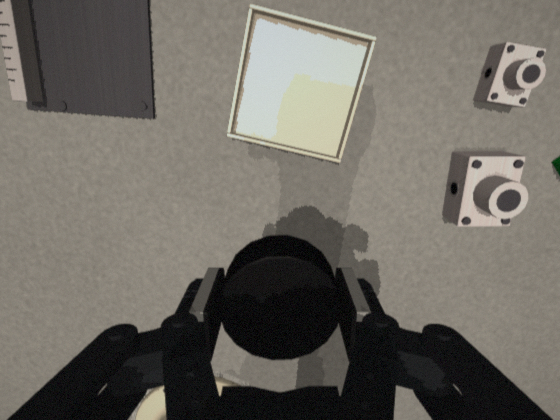

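The tray is fully visible, with rim corners at (250,7), (375,38), (340,161) and (228,136). A corner of the gauge plate shows at (155,118).

```bash
python3 - <<'E'
from h import *
np.set_printoptions(precision=1,suppress=True)
v=np.load("w5.npy"); c=cam("wrist",dict(eef_pos=v[:3],ee_rot=v[3:]))
P=plane(c,[(250,7),(375,38),(340,161),(228,136)],22)[:,:2]; print(P,P.mean(0),np.linalg.norm(np.roll(P,-1,0)-P,axis=1))
e=P[0]-P[3];print(np.degrees(np.arctan2(e[1],e[0])))
q=plane(c,[(155,118)],6);print(q)
m=P.mean(0); to([m[0],m[1],60],12)
E
```

```text
[[583.5  74.6]
 [592.1 -52.1]
 [466.1 -59.8]
 [457.9  66.9]] [524.9   7.4] [126.9 126.3 126.9 125.9]
3.5109258935506364
[[452.1 151.9   6. ]]
heading 16.2 pos [430.4  -1.7 249.9] shift [ 93.4  17.9 189.8] turn [-0.1  0.   4.2] grip 52.4 ft [ 0.3  0.3 -1. ] t 5.25
```

Emit:
servo_tool(increments=[[[30, 6, 45], [0, 0, 2], 45], [[60, 12, 90], [0, 0, 4], 45], [[93, 18, 140], [0, 0, 8], 45], [[93, 18, 190], [0, 0, 12.5], 45], [[93, 18, 215], [0, 0, 12.5], 45], [[93, 18, 230], [0, 0, 12.5], 45], [[93, 18, 240], [0, 0, 12.5], 45], [[93, 18, 240], [0, 0, 12.5], 45], [[93, 18, 240], [0, 0, 12.5], 45]])

```text
time_s: 6.38
eef_pos: [525.7, 8.2, 11.3]
ee_rot: [3.14, 0.105, 0.003]
ft_force: [-1.0, 0.3, -1.1]
grip_width: 52.3
```

```bash
python3 - <<'E'
from h import *
to([525,7.4,9],3.5)
im=camera("wrist"); cv2.imwrite("pics/w6.png",im); s=camera("side");cv2.imwrite("pics/s6.png",cv2.resize(s[180:300,160:320],(800,600),interpolation=2)); 
E
```

```text
heading 3.8 pos [525.7   8.2  11.3] shift [-0.7  0.7  2.3] turn [ 0.01 -0.11  0.33] grip 52.3 ft [-1.   0.3 -1.1] t 6.38
```

View pics/s6.png

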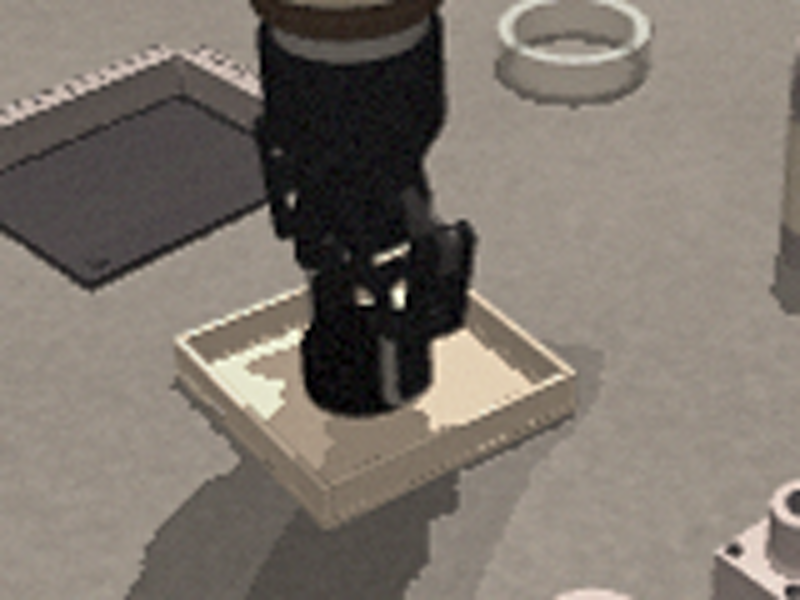

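Emit:
servo_tool(increments=[[[0, 0, 1.5], [0, 0, 0], 45], [[0, 0, 3], [0, 0, 0], 45], [[0, 0, 3], [0, 0, 0], 45]])

```text
time_s: 6.85
eef_pos: [525.0, 8.2, 7.9]
ee_rot: [3.139, 0.105, 0.001]
ft_force: [-0.1, 0.0, 5.6]
grip_width: 52.4
```

Contact with the tray floor at 5.6 N. I'll release the cap, opening only part way inside the tray, and rise.

Emit:
servo_tool(increments=[[[0, 0, 2.5], [0, 0, 0], 56], [[0, 0, 2], [0, 0, 0], 64], [[0, 0, 0], [0, 0, 0], 66], [[0, 0, -2], [0, 0, 0], 66], [[0, 0, -15], [0, 0, 0], 66], [[0, 0, -40], [0, 0, 0], 66], [[0, 0, -80], [0, 0, 0], 75], [[0, 0, -140], [0, 0, 0], 85], [[0, 0, -200], [0, 0, 0], 85], [[0, 0, -200], [0, 0, 0], 85], [[0, 0, -200], [0, 0, 0], 85]])

```text
time_s: 8.22
eef_pos: [524.5, 8.0, 208.0]
ee_rot: [3.139, 0.105, 0.001]
ft_force: [-0.6, -0.1, -1.5]
grip_width: 84.9
```

```bash
python3 - <<'E'
from h import *
to([440,150,260],12);print(get_obs()["joint_positions"].round(2))
im=camera("wrist"); cv2.imwrite("pics/w7.png",im); s=camera("side");cv2.imwrite("pics/s7.png",cv2.resize(s[180:300,160:320],(800,600),interpolation=2)); 
E
```

```text
heading 3.8 pos [524.5   8.  208. ] shift [ -74.8 -147.3  -52.3] turn [ 0.06 -0.04 -8.16] grip 84.9 ft [-0.6 -0.1 -1.5] t 8.22
[ 0.55  0.36 -0.75  1.88  0.29  1.01 -1.83]
```

View pics/s7.png

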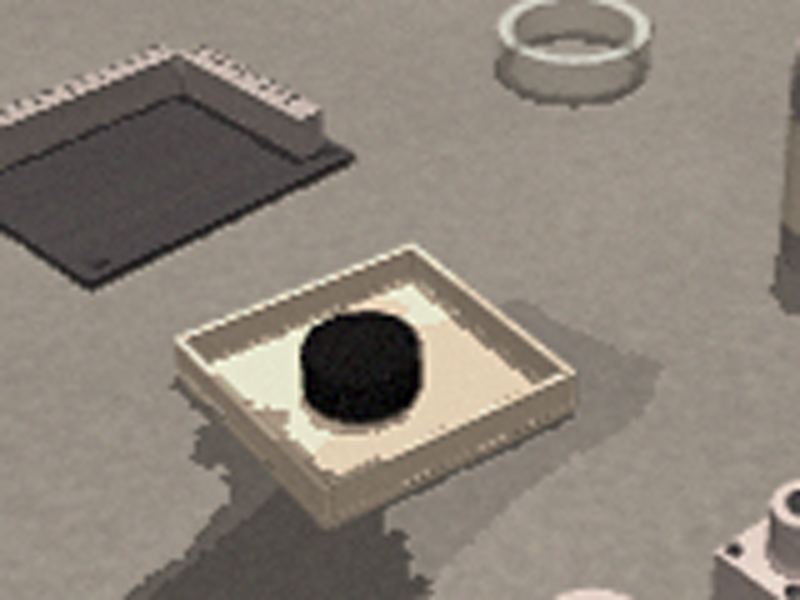

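View pics/w7.png

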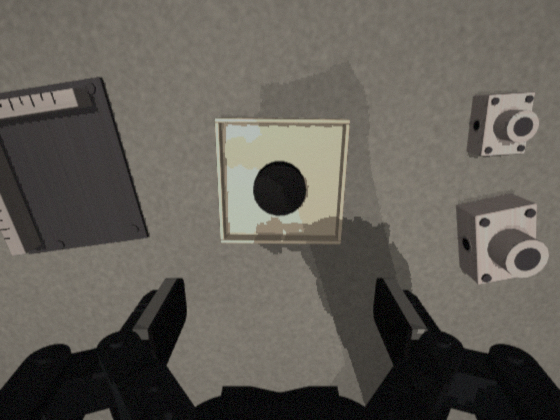

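The cap lies flat near the middle of the tray, at (280,188) in the wrist view. Next I'll look at the gauge from above.

Emit:
servo_tool(increments=[[[-12, -45, -10], [0, 0, -2], 85], [[-25, -95, -20], [0, 0, -4], 85], [[-40, -145, -30], [0, 0, -6], 85], [[-57, -196, -40], [0, 0, -8], 85], [[-57, -196, -40], [0, 0, -8], 85], [[-57, -196, -40], [0, 0, -8], 85], [[-57, -196, -40], [0, 0, -8], 85]])

```text
time_s: 9.2
eef_pos: [454.9, 198.4, 246.3]
ee_rot: [3.125, 0.32, -0.003]
ft_force: [-0.5, 0.2, 0.4]
grip_width: 85.3
```

```bash
python3 - <<'E'
from h import *
to([440,150,260],12);o=get_obs();print(o["joint_positions"].round(2))
im=camera("wrist"); cv2.imwrite("pics/w8.png",im);np.save("w8.npy",np.r_[o["eef_pos"],o["ee_rot"]])
E
```

```text
heading 11.7 pos [454.9 198.4 246.3] shift [-24.4  44.3 -13.6] turn [ 0.02  0.11 -0.29] grip 85.3 ft [-0.5  0.2  0.4] t 9.2
[ 0.3   0.28 -0.89  1.9   0.25  1.08 -2.06]
```

View pics/w8.png

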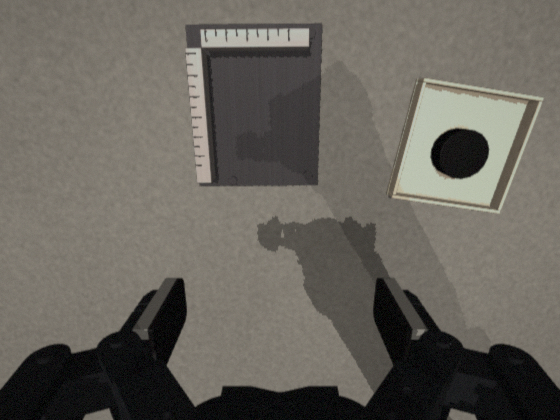

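```bash
python3 - <<'E'
import cv2
im=cv2.imread("pics/w8.png"); cv2.imwrite("pics/c8.png",cv2.resize(im[15:195,175:335],None,fx=3.33,fy=3.33,interpolation=2))
E
```

```text
(no output)
```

View pics/c8.png

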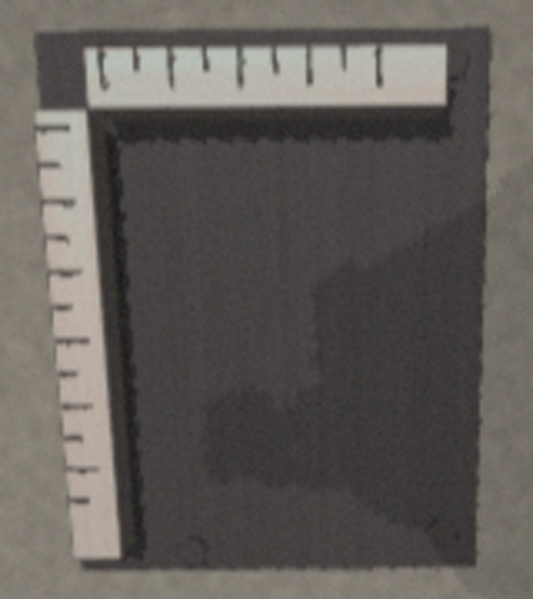

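```bash
python3 - <<'E'
from h import *
np.set_printoptions(precision=1,suppress=True)
v=np.load("w8.npy"); c=cam("wrist",dict(eef_pos=v[:3],ee_rot=v[3:])); im=cv2.imread("pics/w8.png")
g=lambda p: np.array(p)/3.33+[175,15]-0.35
P=plane(c,g([(87,110),(122,558),(90,107),(447,105)]),31)[:,:2]; print(P)
def h(a,b): d=b-a; return np.degrees(np.arctan2(d[1],d[0]))
print(h(P[1],P[0]),h(P[3],P[2])-90, np.linalg.norm(P[1]-P[0]),np.linalg.norm(P[3]-P[2]))
Q=plane(c,g([(35,30),(491,29),(476,566),(82,569)]),6)[:,:2]; print(Q,np.linalg.norm(np.roll(Q,-1,0)-Q,axis=1),h(Q[3],Q[0]),h(Q[2],Q[1]),h(Q[1],Q[0])-90,h(Q[2],Q[3])-90)
th=np.radians(np.mean([h(P[1],P[0]),h(P[3],P[2])-90])); ex=np.array([np.cos(th),np.sin(th)]);ey=np.array([-ex[1],ex[0]])
X=np.mean(P[2:]@ex);Y=np.mean(P[:2]@ey); print("yaw",np.degrees(th),"corner",X*ex+Y*ey,"seat",(X-40)*ex+(Y-30)*ey, "origin fences",(X-60)*ex+(Y-50)*ey,"origin plate",Q.mean(0))
E
```

```text
[[567.  301.4]
 [435.9 273.1]
 [567.9 300.6]
 [589.5 198.7]]
12.18230484523219 11.925638075059055 134.13875775416764 104.21336049237837
[[587.9 325.7]
 [616.3 189. ]
 [451.3 153.3]
 [422.  290.4]] [139.6 168.8 140.2 169.6] 12.000689252379754 12.210417979855263 11.746929554590736 12.086396937775007
yaw 12.053971460145622 corner [567.7 301.4] seat [534.8 263.7] origin fences [519.4 240. ] origin plate [519.4 239.6]
```

```bash
python3 - <<'E'
from h import *
to([482.3,-225.5,160],16.3)
E
```

```text
heading 11.7 pos [455.  198.4 246.5] shift [-59.  420.7  86.7] turn [ 0.01  0.09 -4.61] grip 85.0 ft [-0.4  0.2  0.2] t 9.25
```

Emit:
servo_tool(increments=[[[-7, 45, 10], [0, 0, 0], 85], [[-14, 95, 20], [0, 0, -1], 85], [[-21, 150, 30], [0, 0, -1], 85], [[-28, 205, 40], [0, 0, -2], 85], [[-36, 260, 50], [0, 0, -2], 85], [[-44, 315, 60], [0, 0, -3], 85], [[-52, 370, 70], [0, 0, -4], 85], [[-59, 421, 87], [0, 0, -4.6], 85], [[-59, 421, 87], [0, 0, -4.6], 85], [[-59, 421, 87], [0, 0, -4.6], 85], [[-59, 421, 87], [0, 0, -4.6], 85]])

```text
time_s: 10.62
eef_pos: [483.6, -222.9, 160.6]
ee_rot: [-3.109, -0.452, -0.001]
ft_force: [-0.7, -1.0, 0.4]
grip_width: 85.0
```

```bash
python3 - <<'E'
from h import *
o=get_obs();im=camera("wrist"); cv2.imwrite("pics/w9.png",im); np.save("w9.npy",np.r_[o["eef_pos"],o["ee_rot"]]);to([482.3,-225.5,47],16.3)
E
```

```text
heading 16.6 pos [ 483.7 -222.9  160.7] shift [ -2.1   2.1 113.7] turn [ 0.01 -0.03  0.26] grip 85.1 ft [-0.2 -0.5 -0.3] t 10.68
```

View pics/w9.png

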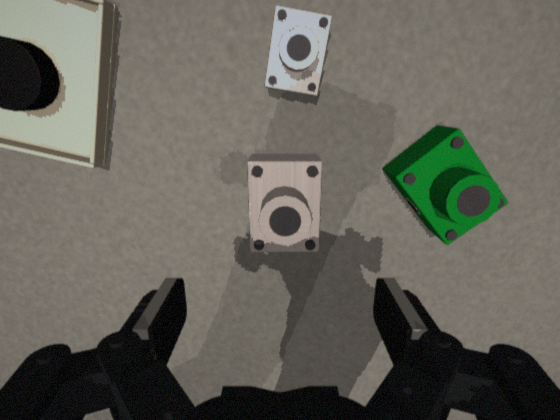

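```bash
python3 - <<'E'
from h import *
np.set_printoptions(precision=1,suppress=True)
v=np.load("w9.npy"); c=cam("wrist",dict(eef_pos=v[:3],ee_rot=v[3:])); im=cv2.imread("pics/w9.png")
m=np.zeros(im.shape[:2],np.uint8); m[205:238,268:305]=(im[205:238,268:305].max(2)<95)*255
n_,l,st,ce=cv2.connectedComponentsWithStats(m); k=1+st[1:,4].argmax(); print(st[k],ce[k],plane(c,ce[k],70))
m=np.zeros(im.shape[:2],np.uint8); m[160:250,240:330]=(im[160:250,240:330].min(2)>120)*255
h,w=0,0; cv2.imwrite("pics/c9.png",cv2.resize(np.hstack([im[150:265,235:335],cv2.cvtColor(m,8)[150:265,235:335]]),None,fx=4,fy=4,interpolation=2))
E
```

```text
[270 207  31  29 717] [284.8 220.9] [[ 481.8 -225.8   70. ]]
```

View pics/c9.png

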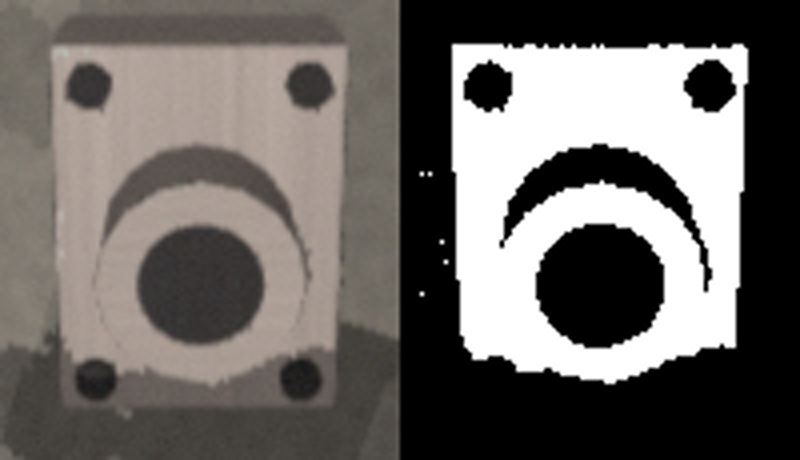

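Emit:
servo_tool(increments=[[[-2, 2, 35], [0, 0, 0], 85], [[-2, 2, 70], [0, 0, 0], 85], [[-2, 2, 100], [0, 0, 0], 80], [[-2, 2, 112.5], [0, 0, 0], 75], [[-2, 2, 112.5], [0, 0, 0], 70], [[-2, 2, 112.5], [0, 0, 0], 55], [[-2, 2, 112.5], [0, 0, 0], 45], [[-2, 2, 112.5], [0, 0, 0], 30], [[-2, 2, 112.5], [0, 0, 0], 30], [[-2, 2, 112.5], [0, 0, 0], 30], [[-2, 2, 112.5], [0, 0, 0], 30]], grip_force=80)

```text
time_s: 12.05
eef_pos: [482.9, -227.2, 49.3]
ee_rot: [3.108, 0.448, 0.002]
ft_force: [-1.5, -0.2, 6.2]
grip_width: 37.3
```

```bash
python3 - <<'E'
from h import *
to([482.3,-225.5,47],16.3);s=camera("side");cv2.imwrite("pics/s9.png",cv2.resize(s[260:380,200:360],(800,600),interpolation=2))
E
```

```text
heading 16.4 pos [ 482.9 -227.2   49.3] shift [-0.  -1.8  2.3] turn [ 0.11 -0.07  0.12] grip 37.3 ft [-1.5 -0.2  6.2] t 12.05
```

View pics/s9.png

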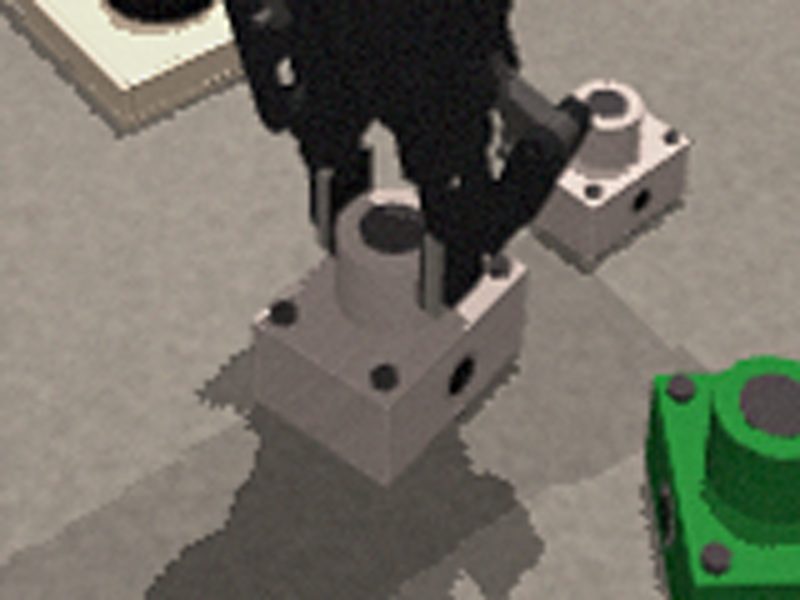

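Emit:
servo_tool(increments=[[[0, 0, -10], [0, 0, 0], 30], [[0, 0, -30], [0, 0, 0], 30], [[0, 0, -60], [0, 0, 0], 30], [[0, 0, -100], [0, 0, 0], 30], [[0, 0, -100], [0, 0, 0], 30], [[0, 0, -100], [0, 0, 0], 30]])

```text
time_s: 12.85
eef_pos: [481.2, -226.7, 147.6]
ee_rot: [3.109, 0.449, -0.001]
ft_force: [-1.1, 0.4, -5.3]
grip_width: 37.4
```

```bash
python3 - <<'E'
from h import *
to([523.3,245.7,150],12);s=camera("side");cv2.imwrite("pics/s10.png",cv2.resize(s[220:370,180:380],(800,600),interpolation=2))
E
```

```text
heading 16.4 pos [ 481.2 -226.7  147.6] shift [ 174.  -441.2   -2.6] turn [-0.    0.05  4.43] grip 37.4 ft [-1.1  0.4 -5.3] t 12.85
```

View pics/s10.png

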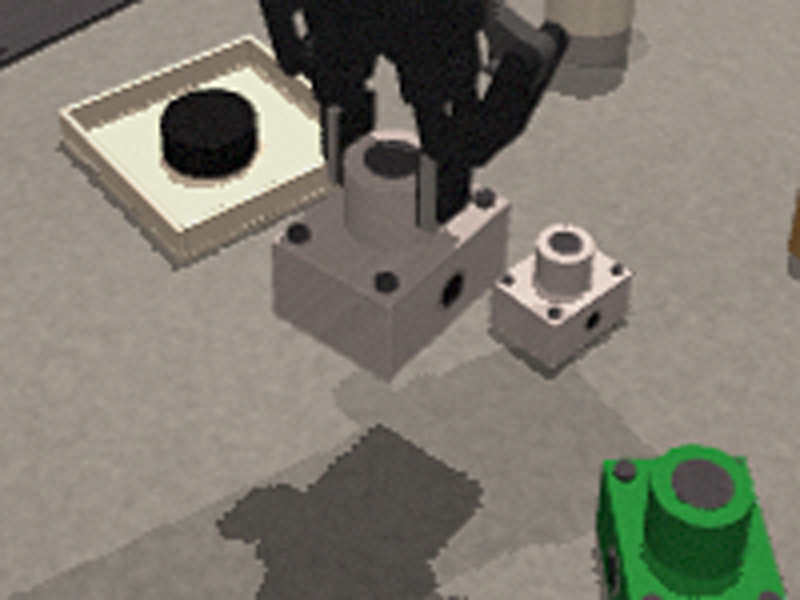

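The housing is held level. I'll carry it over to the gauge.

Emit:
servo_tool(increments=[[[8, -20, 0], [0, 0, 0], 30], [[22, -55, 0], [0, 0, 0.5], 30], [[39, -100, 0], [0, 0, 1], 30], [[57, -145, 0], [0, 0, 1.5], 30], [[75, -190, 0], [0, 0, 2], 30], [[93, -235, 0], [0, 0, 2.5], 30], [[111, -280, 0], [0, 0, 3], 30], [[128, -325, 0], [0, 0, 3.5], 30], [[146, -370, 0], [0, 0, 4], 30], [[162, -410, 0], [0, 0, 4.4], 30], [[171, -432, 0], [0, 0, 4.4], 30], [[174, -441, 0], [0, 0, 4.4], 30], [[174, -441, 0], [0, 0, 4.4], 30], [[174, -441, 0], [0, 0, 4.4], 30]])

```text
time_s: 14.65
eef_pos: [524.0, 243.5, 147.1]
ee_rot: [3.123, 0.327, -0.002]
ft_force: [-0.8, -0.2, -5.2]
grip_width: 37.3
```

```bash
python3 - <<'E'
from h import *
to([523.3,245.7,60],12);print(get_obs()["joint_positions"].round(2))
cv2.imwrite("pics/w11.png",camera("wrist"));cv2.imwrite("pics/d11.png",camera("side"))
to([523.3,245.7,60],12)
E
```

```text
heading 11.9 pos [524.  243.5 147.1] shift [-0.1 -2.4 87.1] turn [ 0.09  0.08 -0.06] grip 37.3 ft [-0.8 -0.2 -5.2] t 14.65
[ 0.06  0.54 -0.71  1.8   0.42  0.96 -2.19]
heading 11.9 pos [524.3 243.7 147.6] shift [-0.6 -2.2 87.6] turn [ 0.06  0.03 -0.08] grip 37.4 ft [ 0.4 -0.8 -4.9] t 14.75
```

View pics/w11.png

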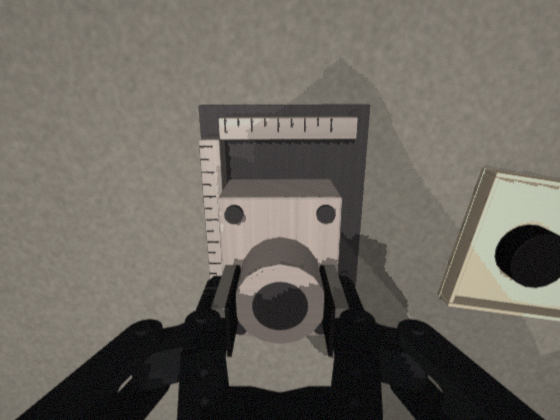

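Emit:
servo_tool(increments=[[[0, 0, 25], [0, 0, 0], 30], [[0, 0, 55], [0, 0, 0], 30], [[0, 0, 75], [0, 0, 0], 30], [[0, 0, 86], [0, 0, 0], 30], [[0, 0, 86], [0, 0, 0], 30], [[0, 0, 86], [0, 0, 0], 30], [[0, 0, 88], [0, 0, 0], 30], [[0, 0, 90], [0, 0, 0], 30], [[0, 0, 91], [0, 0, 0], 30], [[0, 0, 91], [0, 0, 0], 30], [[0, 0, 91], [0, 0, 0], 30]])

```text
time_s: 16.12
eef_pos: [524.1, 245.6, 56.8]
ee_rot: [-3.124, -0.33, -0.0]
ft_force: [0.7, 0.7, -4.8]
grip_width: 37.5
```

Emit:
servo_tool(increments=[[[0, 0, 1], [0, 0, 0], 30], [[0, 0, 2], [0, 0, 0], 30], [[0, 0, 3], [0, 0, 0], 30], [[0, 0, 3], [0, 0, 0], 30]])

```text
time_s: 16.62
eef_pos: [524.5, 245.9, 55.3]
ee_rot: [3.124, 0.33, 0.002]
ft_force: [-3.5, -2.0, 7.3]
grip_width: 37.4
```

The housing is on the plate. I'll ease off downward slightly, then slide it toward the long fence (−tool y).

Emit:
servo_tool(increments=[[[0, -2, -1], [0, 0, 0], 30], [[0, -5, -1], [0, 0, 0], 30], [[0, -8, -1], [0, 0, 0], 30], [[0, -11, -1], [0, 0, 0], 30], [[0, -13, -1], [0, 0, 0], 30], [[0, -15, -1], [0, 0, 0], 30], [[0, -17, -1], [0, 0, 0], 30], [[0, -17, -1], [0, 0, 0], 30], [[0, -17, -1], [0, 0, 0], 30]])

```text
time_s: 17.75
eef_pos: [521.8, 259.6, 55.4]
ee_rot: [3.121, 0.326, 0.001]
ft_force: [0.4, -9.2, 9.7]
grip_width: 37.4
```

```bash
cat >> h.py <<'E'
def g():
    o=get_obs(); th=np.radians(12); ex=np.array([np.cos(th),np.sin(th)]);ey=np.array([-ex[1],ex[0]]); p=o["eef_pos"][:2]-[519.4,239.8]; f=o["ft_force"][:2]
    x=R.from_rotvec(o["ee_rot"]).as_matrix()
    print("gauge xy",(p@ex).round(1),(p@ey).round(1),"F",(f@ex).round(1),(f@ey).round(1),o["ft_force"][2].round(1),"tau",o["wrist_torque"].round(2),"z",o["eef_pos"][2].round(1),"head",np.degrees(np.arctan2(x[1,0],x[0,0])).round(2),"toolz",x[:,2].round(3),"t",o["time_s"])
E
python3 -c "
from h import *
g(); cv2.imwrite('pics/w12.png',camera('wrist')); g()"
```

```text
gauge xy 6.4 18.9 F -1.5 -9.1 9.7 tau [-1.77 -0.08  0.08] z 55.4 head 11.94 toolz [ 0.001 -0.004 -1.   ] t 17.75
gauge xy 6.4 18.9 F -1.0 -8.5 9.9 tau [-1.78 -0.12  0.05] z 55.4 head 11.94 toolz [ 0.001 -0.004 -1.   ] t 17.8
```

View pics/w12.png

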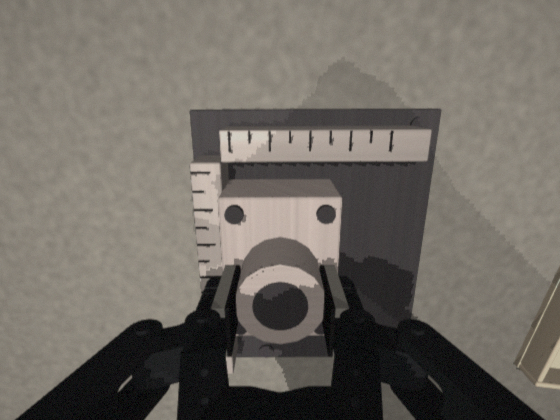

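It's against the long fence (−9 N). I'll ease off downward a little more and slide toward the short fence (+tool x).

Emit:
servo_tool(increments=[[[2, 0, -1], [0, 0, 0], 30], [[5, -0.5, -1], [0, 0, 0], 30], [[8, -0.5, -1], [0, 0, 0], 30], [[10, -0.5, -1], [0, 0, 0], 30], [[12, -1, -1], [0, 0, 0], 30], [[13.5, -1, -1], [0, 0, 0], 30], [[15, -1, -1], [0, 0, 0], 30], [[16.5, -1, -1], [0, 0, 0], 30], [[16.5, -1, -1], [0, 0, 0], 30], [[16.5, -1, -1], [0, 0, 0], 30]])

```text
time_s: 19.05
eef_pos: [534.7, 262.5, 55.5]
ee_rot: [3.117, 0.327, -0.008]
ft_force: [-6.2, -11.4, 12.6]
grip_width: 37.8
```

```bash
python3 -c "
from h import *
g(); cv2.imwrite('pics/w13.png',camera('wrist')); g()"
```

```text
gauge xy 19.7 19.0 F -8.5 -9.9 12.6 tau [-2.41  1.2   0.03] z 55.5 head 11.96 toolz [-0.004 -0.008 -1.   ] t 19.05
gauge xy 19.7 19.0 F -8.9 -9.5 13.3 tau [-2.34  1.18  0.03] z 55.5 head 11.96 toolz [-0.004 -0.008 -1.   ] t 19.1
```

View pics/w13.png

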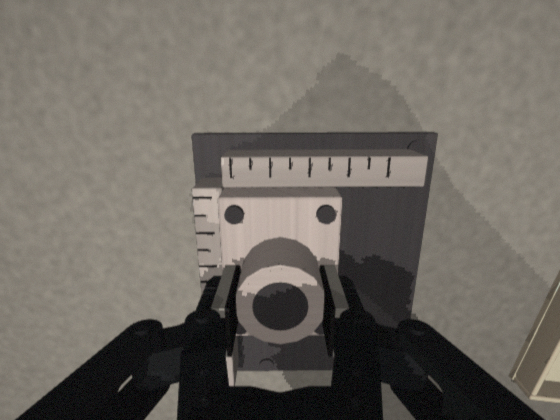

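Both fences are touched (−9 and −10 N). I'll press a bit more firmly and relieve some downward force so that plate friction takes less of the load.

Emit:
servo_tool(increments=[[[0.5, -0.5, -1], [0, 0, 0], 30], [[1, -1, -1.5], [0, 0, 0], 30], [[1.5, -1.5, -2], [0, 0, 0], 30], [[2, -2, -2], [0, 0, 0], 30], [[2, -2, -2], [0, 0, 0], 30], [[2, -2, -2], [0, 0, 0], 30]])

```text
time_s: 19.85
eef_pos: [535.6, 262.8, 55.8]
ee_rot: [3.115, 0.325, -0.011]
ft_force: [-3.8, -11.8, 5.9]
grip_width: 37.3
```

```bash
python3 -c "
from h import *
g(); cv2.imwrite('pics/w14.png',camera('wrist'));s=camera('side'); cv2.imwrite('pics/s14.png',cv2.resize(s[150:270,130:290],(800,600),interpolation=2));s=camera('scene'); cv2.imwrite('pics/c14.png',cv2.resize(s[150:270,320:480],(800,600),interpolation=2)); g()"
```

```text
gauge xy 20.7 19.1 F -6.1 -10.8 5.9 tau [-2.88  0.79  0.03] z 55.8 head 11.92 toolz [-0.006 -0.01  -1.   ] t 19.85
gauge xy 20.7 19.1 F -7.0 -11.4 4.3 tau [-2.85  0.77  0.09] z 55.8 head 11.92 toolz [-0.006 -0.01  -1.   ] t 20.0
```

View pics/s14.png

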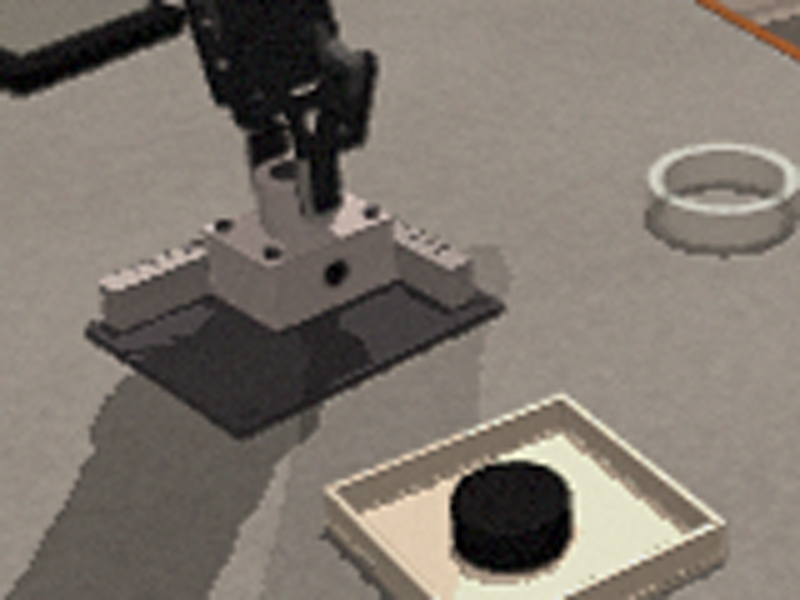

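View pics/c14.png

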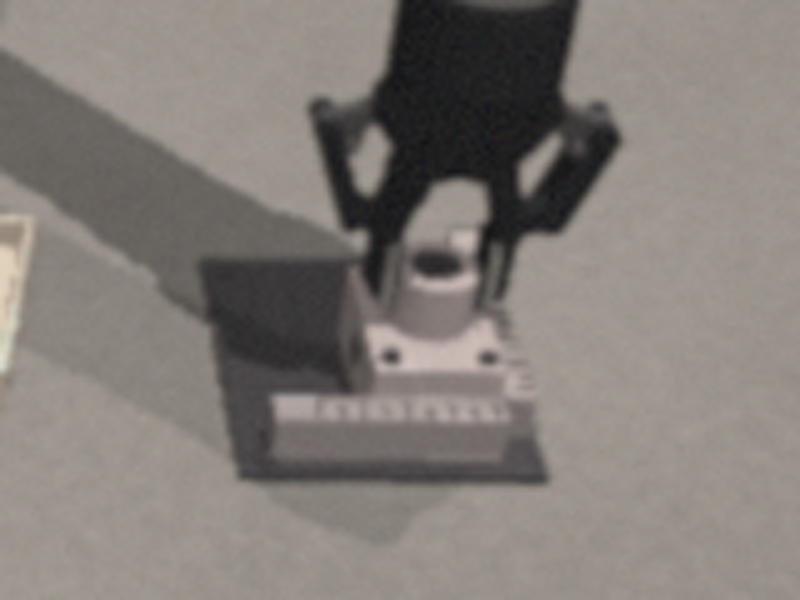

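View pics/w14.png

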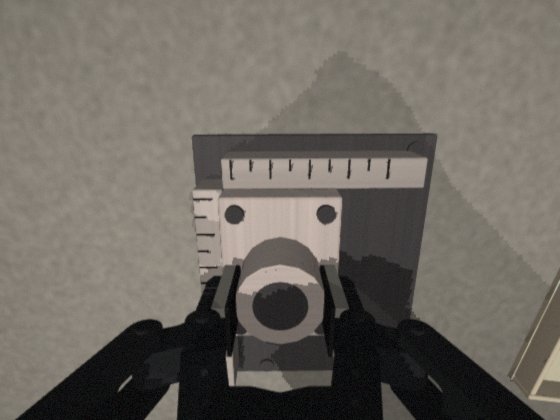

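The x force (−6.5 N) could still be partly friction, so I'll push further in x and watch how it responds.

Emit:
servo_tool(increments=[[[1, 0, 0], [0, 0, 0], 30], [[2, 0, 0], [0, 0, 0], 30], [[3, -0.5, 0], [0, 0, 0], 30], [[4, -1, 0], [0, 0, 0], 30], [[4, -1, 0], [0, 0, 0], 30], [[4, -1, 0], [0, 0, 0], 30]])

```text
time_s: 20.75
eef_pos: [535.8, 262.9, 55.8]
ee_rot: [3.111, 0.325, -0.022]
ft_force: [-14.7, -18.8, 15.7]
grip_width: 37.2
```

```bash
python3 -c "
from h import *
g(); im=camera('wrist');cv2.imwrite('pics/w15.png',cv2.resize(im[120:320,180:440],(780,600),interpolation=2)); g()"
```

```text
gauge xy 20.8 19.2 F -18.3 -15.4 15.7 tau [-3.83  3.03 -0.  ] z 55.8 head 11.92 toolz [-0.012 -0.015 -1.   ] t 20.75
gauge xy 20.8 19.2 F -17.3 -14.8 16.9 tau [-3.81  3.03 -0.  ] z 55.9 head 11.93 toolz [-0.012 -0.015 -1.   ] t 20.8
```

View pics/w15.png

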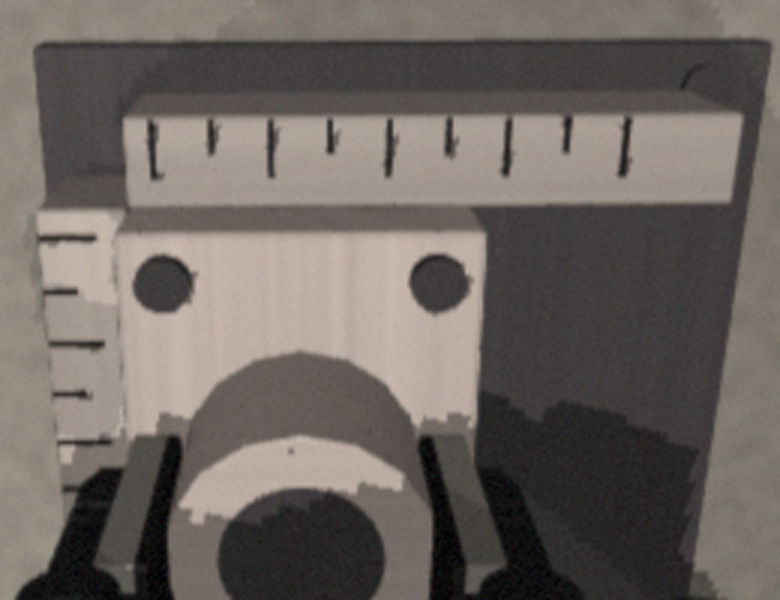

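Emit:
servo_tool(increments=[[[0, 0, 0], [0, 0, 0], 30], [[0, 0, 0], [0, 0, 0], 30], [[0, 0, 0], [0, 0, 0], 30], [[0, 0, 0], [0, 0, 0], 30], [[0, 0, 0], [0, 0, 0], 30], [[0, 0, 0], [0, 0, 0], 30], [[0, 0, 0], [0, 0, 0], 30], [[0, 0, 0], [0, 0, 0], 30]])

```text
time_s: 21.8
eef_pos: [535.8, 262.9, 55.9]
ee_rot: [3.111, 0.325, -0.021]
ft_force: [-14.3, -18.4, 17.8]
grip_width: 37.3
```

```bash
python3 -c "
from h import *
g(); cv2.imwrite('pics/sc_end.png',camera('scene')); g()"
```

```text
gauge xy 20.8 19.2 F -17.8 -15.0 17.8 tau [-3.86  2.99  0.08] z 55.9 head 11.93 toolz [-0.012 -0.015 -1.   ] t 21.8
gauge xy 20.8 19.2 F -18.5 -14.0 15.2 tau [-3.82  3.04 -0.02] z 55.8 head 11.93 toolz [-0.012 -0.015 -1.   ] t 21.85
```

View pics/sc_end.png

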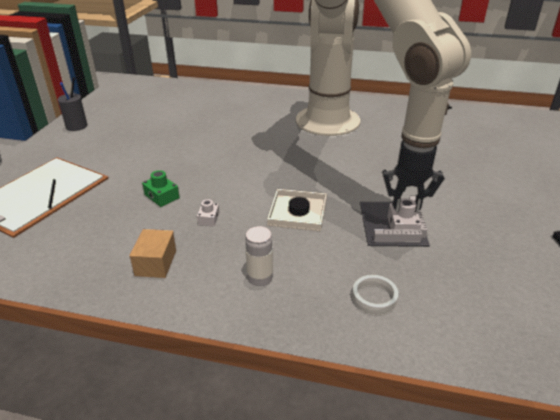

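The forces are steady. The cap is in the tray at (299,206), the housing is in the corner at (406,212), and the carton, can and tape roll are at the same pixels as at the start.

```bash
python3 -c "
from workcell import *
print(finish_job())"
```

```text
the job is handed in; nothing more can be done
None
```

I took the black cap off the large silver housing and set it flat near the middle of the tray. I then gripped the housing by its spigot, lowered it onto the gauge plate and pressed it into the corner. I handed the job in while still holding it there, at about 22 s of the 72 s allowed; it returned no verdict.

**Last checks:**
- **Press:** the wrist force was steady for over a second at about 18 N towards the short fence and 14–15 N towards the long fence. A further 4 mm push command moved the tool only 0.1 mm, so the housing is firmly against the short fence. These are total wrist forces; allowing for friction, I estimate at least 10 N and 7 N on the fences themselves.
- **Position:** the tool read x = 20.8, y = 19.2 mm in the gauge frame, against 20 and 20 when seated. Its heading was 11.9° against the gauge's measured 12.0°.
- **Tilt:** the tool leaned about 0.02 rad under the push, within the 0.05 rad limit for the housing. I did not measure the housing's own tilt separately.
- **Other objects:** the last scene picture showed the cap still in the tray. The carton, can and tape roll were where they started.

**Disagreements:**
- **Grip opening:** it read about 37 mm on the 40 mm spigot and 52 mm on the 54 mm cap.
- **Downward force:** the plate push stayed higher than I meant, at about 15–18 N, because pushing sideways also loads the arm vertically.

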